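# Slide a mosaic pan up the ramp into the curing dock

## Robot

A 6-joint arm with a two-finger parallel gripper is mounted at the origin on the work surface. World frame = base frame: x ahead of the robot, y to its left, z up, the work surface at z = 0. Lengths are in mm, angles in rad, forces in N, time in s.
With the tool pointing down it reaches from about 325 to 775 mm from the base axis. Payload 5.5 kg.
Tool frame: the origin (TCP) lies midway between the tips of the shut fingers; the grasp point (between the pads) lies env.hold_point_z behind it (env.hold_point_z is the distance from the TCP to the grasp point, in mm); z points along the fingers, y is the line along which they close (so a half turn about z gives the same grasp; the last joint's range is limited). The gripper opens to 88 mm and grips with 3 to 60 N. Pads are 20 mm wide; open, the fingers measure 115 mm over their backs; the gripper's body (75 mm by 178 mm) begins 61 mm behind the grasp point.
Start: joints at [1.061, 0.091, 1.231, -0, 1.82, -0.057], TCP at [262.497, 539.547, 202.131] pointing down, gripper open.
Joint ranges: [-2.87, 2.87], [-0.86, 2.18], [0.17, 2.46], [-1.51, 4.65], [0.06, 2.69], [-2.65, 2.65]. Speed limits (rad/s): [2.57, 2.57, 3.01, 3.14, 3.14, 3.14].

## Interface

Orientations are given as a 3x3 rotation matrix whose columns are the frame's x, y, z axes.
In Python, from station import env gives the robot as it stands. Calls block until the motion is done:
- env.movep(position, orientation): joint-space move of the TCP to a pose.
- env.move_straight(position, rotation=None, velocity=150, stop_force=None): straight line of the TCP; rotation=None keeps the orientation; velocity is the mean speed in mm/s. With stop_force (N) it stops when the force on the tool has changed by that much, and returns True; else False.
- env.movej(angles): joint-space move.
- env.command_gripper(opening, grip_force=None): opening from 0.0 (shut) to 1.0 (fully open); grip_force is the grip in N (None keeps the last); returns when the fingers have stopped.
- env.wait(seconds).
- env.inverse_kinematics(position, orientation): joint angles nearest the present ones, or None.
- env.grab_frame(name): name is "scene" or "top" or "wrist"; returns a dict with "image" (384x512x3 uint8, blue, green, red), "fx", "fy", "cx", "cy" (pixels), "R" (3x3) and "t" (3): a world point X has camera coordinates R X + t. Camera axes: x right, y down, z forward; pixel columns grow to the right and rows downward; lengths in mm; the calibration is good to about 2 mm. A picture is of the moment at which its call begins. There is no depth.
A pose or a line that the arm cannot do raises env.IKError and nothing moves.
- env.sign_off(): hands the job in, once; it reports no verdict.
Trained networks look in the newest picture that a camera, given by its name, has taken for a name from the list of things; names that differ only in an ending like _2 or _b are one class to them, and where a whole thing is asked for, a point or a joint stands for the part that bears it (a point fixed in the world has none). Each returns a list of dicts, best first, with "confidence" (0 to 1); they miss things now and then, are a little off and sometimes report something else, mostly with a low value. They report only what shows in the picture. A call takes as long as a camera call.
- env.recognise(camera, thing): "at" ([column, row] in pixels, amid what is visible of it).
- env.masks_of(camera, thing): "region" (384x512 bool, what is visible of it) and "at" ([column, row] in pixels, amid what is visible of it).
Readings, each from a call of its own:
- env.get_t(): time.
- env.get_joint_positions(): joint angles.
- env.get_qvel(): joint speeds.
- env.get_effort(): joint torques, N m.
- env.get_ee_pos(): TCP position.
- env.get_tool_rot(): TCP orientation.
- env.get_ft_force(): force on the tool from outside, world axes, zero at the start.
- env.get_moment(): the same for the moment, N m.
- env.get_finger_gap(): opening from 0.0 (shut) to 1.0 (fully open).
Only numpy, scipy, OpenCV 4.12 (cv2) and the standard library are available. Lean on these libraries where they do the work, as an engineer would, in place of code of your own. Each camera call takes 0.05 s, during which the arm holds its last target. There are 200 camera calls.

## Task

Lift the mosaic pan off the baking sheet and set it down flat on the curing dock's low entry plate, its knob at the end away from the ramp, and let go of it. Then, from its knob end, slide it up the ramp, under the wire guard and past the two spring catches until it clicks fully home against the end stop, and let go. Keep the pan right way up throughout, and leave the things lying around where they are.

Things in the scene. Friction and masses are not known exactly. Their poses are not given: they have to be found in the camera images.
- pan: dark steel mosaic pan, loose, 0.28 to 0.46 kg, filled with small square tiles: 120 mm long (x), 52 mm wide (y), rim 22 mm high. Origin: centre of its underside; x points to its nose, z up. An upright round wooden knob stands near the tail (-x). It lies right way up on the baking sheet. The nose corners are bevelled; it balances near x = -5 mm.
- grip (a point): pan frame (-15, 0, 11) mm: mid-height between the pan's long sides, a good place to grip across them. The sides are straight and 52 mm apart from x = -60 to +10 mm; from +10 to +30 mm each has a catch notch, 5 mm deep. Axes as the pan.
- knob (a point): on the axis of the pan's wooden knob (14 mm across), pan frame (-48, 0, 52) mm: a good height to pinch it, 14 mm below its top and 30 mm above the pan's rim. Axes as the pan.
- tray: aluminium baking sheet, fixed, 240 mm (x) by 200 mm (y), floor 2 mm thick, rim 15.5 mm high; origin: centre of its underside, on the table
- dock: grey and steel curing dock, fixed. Origin: on the table under the foot of its ramp, mid lane; x points up the ramp to the end stop, z up. Entry plate x -170 to 0 mm, 110 wide, top at z 4 mm; ramp x 0 to 80 mm, rising from z 4 to 18 mm; level plate beyond, z 18 mm, to the end stop's face at x 202 mm (z 48 mm high). A control box 50 mm high stands beyond x 225 mm.
- entry (a point): on top of the entry plate, dock frame (-85, 0, 4) mm: a good place for the pan's origin when it is set down, pan x along dock x. Beside it the plate is clear; from x -12 to 20 mm a funnel, 34 mm high, narrows from about 90 mm to the lane. Lane: 55 mm wide (y +-27.5) between side rails 34 mm high.
- guard (a point): middle of the wire guard over the lane, dock frame (170, 0, 66) mm: steel bars 6 mm thick from x 122 to 218 mm, underside at z 63 mm, top at 69 mm. The pan passes below it, its knob stays outside. Two 46 x 22 mm catch housings, 33 mm high, stand outside the rails at x 160 mm.
- seat (a point): where the pan's origin lies when home, on the level plate, dock frame (140, 0, 18) mm; up to 142 mm the nose meets the end stop. The knob is then at about x 92 mm, 30 mm short of the guard. Axes as the dock.
- latch_l (a joint): travel of the sprung brass catch at the dock's +y side, x 160 mm, m: 0 when sprung out, 4.5 mm into the lane; grows as the pan presses it outwards (to 0.0065; about 2.4 N at 0, plus 1200 N/m). Both catches together resist the push with roughly 5 to 12 N as the nose passes, then spring into the pan's notches when it is home.
- latch_r (a joint): the same for the catch at the dock's -y side
- clamshell: bystander: closed white takeaway box, 205 x 235 x 70 mm, loose; origin: centre of its underside
- heat_gun: bystander: red and black heat gun lying on its side, about 250 x 195 x 71 mm, loose; origin: under its barrel, on the table; x to the nozzle
- sample: bystander: 110 x 110 x 9 mm plywood board with mosaic tiles glued on it, without knob or rim, loose; origin: centre of its underside
- spatula: bystander: small spatula, 160 mm long, loose; origin: under its middle

How it is judged (in metres and radians):
On the way, in this order (a step that is already met when the one before it is completed fails the run):
1. the pan lies flat on the entry plate, knob away from the ramp, roughly in line with the lane, and has been let go (x of pan in the frame of dock between -0.15 and -0.05 m and y of pan in the frame of dock between -0.035 and 0.035 m and z of pan in the frame of dock between 0.002 and 0.009 m and x of knob in the frame of dock below -0.085 m and angle between the x axis of pan and the x axis of dock, either way round below 0.45 rad and angle between pan's own z axis and vertical below 0.08 rad and contact force between the fingers and pan below 0.1 N), for 0.2 s.
2. the pan slides up the ramp, in the lane (x of pan in the frame of dock between 0 and 0.085 m and y of pan in the frame of dock between -0.008 and 0.008 m and z of pan in the frame of dock below 0.035 m), for 0.05 s.
3. the pan's nose presses both catches aside (value of joint each of latch_l, latch_r above 0.001 m and x of pan in the frame of dock above 0.09 m), for 0.04 s.
At the end, for the whole second after the job is handed in: The pan lies flat on the dock's level plate (within 3 mm of its height), straight in the lane, its origin 136 to 145 mm up the dock's x axis (nose at the end stop), both catches sprung back into its notches (within 1.2 mm of fully out), at rest and let go (x of pan in the frame of dock between 0.136 and 0.145 m and y of pan in the frame of dock between -0.005 and 0.005 m and z of pan in the frame of dock between 0.015 and 0.021 m and angle between the x axis of pan and the x axis of dock, either way round below 0.08 rad and angle between pan's own z axis and vertical below 0.05 rad and value of joint each of latch_l, latch_r below 0.0012 m and contact force between the fingers and pan below 0.1 N and linear speed of pan below 0.01 m/s); the robot touches nothing.
It fails at once if the pan is tipped by more than about 35 degrees (angle between pan's own z axis and vertical above 0.6 rad).
It fails at once if the takeaway box is moved by more than 30 mm (distance of clamshell from where it was at the start of the episode above 0.03 m).
It fails at once if the heat gun is moved by more than 30 mm (distance of heat_gun from where it was at the start of the episode above 0.03 m).
It fails at once if the sample board is moved by more than 30 mm (distance of sample from where it was at the start of the episode above 0.03 m).
It fails at once if the spatula is moved by more than 30 mm (distance of spatula from where it was at the start of the episode above 0.03 m).
It also fails if it takes over 54 s, if anything falls off the work surface, if the arm or the gripper's body presses on something with over 40 N, if the wrist force passes 120 N, or if a joint passes its speed limit or range.

## Working session

There is one attempt and no reset: what is moved stays moved. The work goes in short steps, each a Python script; the robot and the scene stay as the last script left them, time stands still between calls to the robot, and variables do not carry over. Pictures are saved under pics/ and viewed, on a budget of 10 in all, crops included, one or two more only if the job needs it, and the job is handed in when it is done.

```bash
mkdir -p pics; ls
python3 - <<'E'
from station import env
import cv2,numpy as np
print(env.hold_point_z, env.get_t())
for c in ["top","scene"]:
    f=env.grab_frame(c); cv2.imwrite(f"pics/{c}0.png",f["image"])
    print(c,f["fx"],f["fy"],f["cx"],f["cy"],np.array(f["R"]).round(3).tolist(),np.array(f["t"]).round(1).tolist())
    for n in ["pan","knob","tray","dock","clamshell","heat_gun","sample","spatula","latch_l"]:
        r=env.recognise(c,n); print(n,[(round(d["confidence"],2),np.round(d["at"],1).tolist()) for d in r[:3]])
print(env.get_t())
E
python3 - <<'E'
import cv2,numpy as np
a=cv2.imread("pics/top0.png");cv2.imwrite("pics/top0b.png",cv2.resize(a,(800,600),interpolation=cv2.INTER_CUBIC))
a=cv2.imread("pics/scene0.png");cv2.imwrite("pics/scene0b.png",cv2.resize(a,(800,600),interpolation=cv2.INTER_CUBIC))
E
```

```text
pics
18.700000000000003 0.0
top 493.83183483218227 493.83183483218227 259.7692104812158 185.31234986919588 [[-0.017, -1.0, 0.007], [-0.992, 0.016, -0.123], [0.123, -0.009, -0.992]] [129.7, 551.5, 1525.7]
pan [(0.55, [395.5, 184.3])]
knob [(0.64, [400.2, 187.8]), (0.21, [386.5, 182.3]), (0.19, [255.1, 194.4])]
tray [(0.8, [390.8, 179.8])]
dock [(0.92, [255.3, 196.4]), (0.5, [388.4, 180.2]), (0.39, [395.2, 186.3])]
clamshell [(0.73, [109.2, 207.7])]
heat_gun [(0.76, [334.6, 98.4]), (0.27, [255.0, 190.4])]
sample [(0.66, [247.4, 132.5])]
spatula [(0.79, [180.3, 253.7])]
latch_l []
scene 439.4122367484529 439.4122367484529 253.4362433287774 192.7360970219529 [[0.487, 0.873, -0.004], [0.683, -0.384, -0.621], [-0.544, 0.299, -0.784]] [-359.9, -296.0, 1935.9]
pan [(0.83, [150.4, 246.4])]
knob [(0.7, [150.1, 246.3])]
tray [(0.85, [153.7, 250.4])]
dock [(0.85, [262.1, 196.8]), (0.75, [149.1, 248.6])]
clamshell [(0.7, [286.4, 147.1])]
heat_gun [(0.76, [233.2, 278.9])]
sample []
spatula [(0.59, [286.0, 145.9])]
latch_l []
1.0
```

View pics/top0b.png

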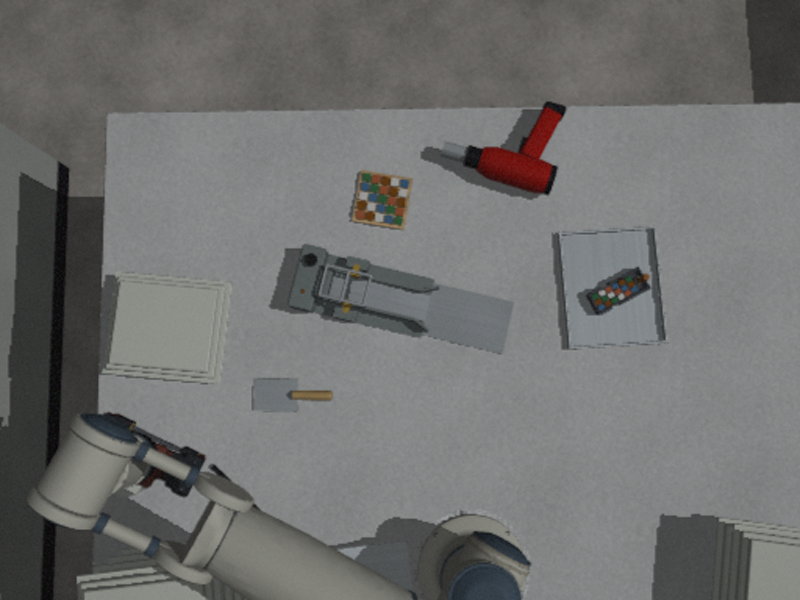

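View pics/scene0b.png

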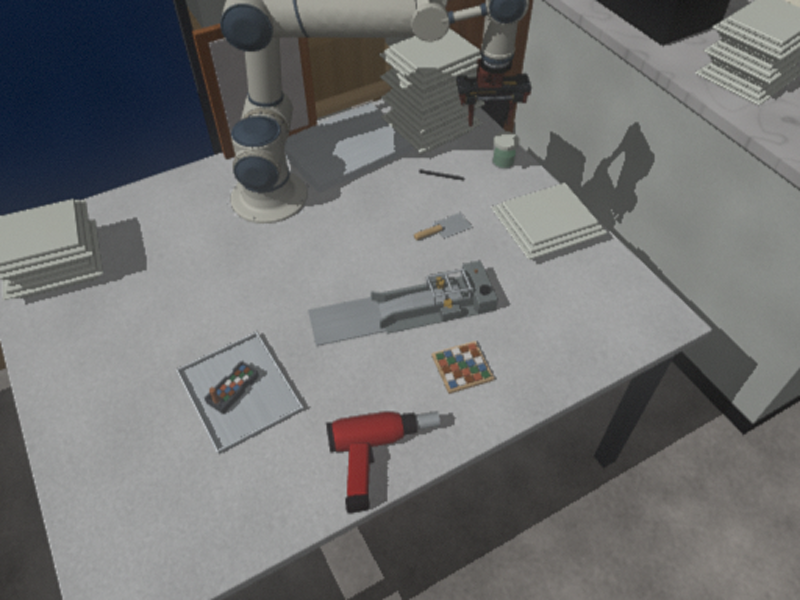

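The top view shows the dock with its box at (310,270) and entry end at (508,322) on the 800-pixel scale. The pan is in the tray at (618,290), with its knob to the right at (645,278). The scene view agrees. Next I'll get coarse poses and look with the wrist camera.

```bash
cat > h.py <<'E'
from station import env
import numpy as np, cv2
from scipy.optimize import least_squares
def ray(f,px,z):
    R=np.array(f["R"]);t=np.array(f["t"])
    d=R.T@np.array([(px[0]-f["cx"])/f["fx"],(px[1]-f["cy"])/f["fy"],1]);c=-R.T@t
    return c+d*(z-c[2])/d[2]
def proj(f,X):
    c=np.atleast_2d(X)@np.array(f["R"]).T+np.array(f["t"])
    return np.c_[f["fx"]*c[:,0]/c[:,2]+f["cx"],f["fy"]*c[:,1]/c[:,2]+f["cy"]]
def down(a):  # tool pointing down, tool y along world angle a
    y=np.array([np.cos(a),np.sin(a),0]);z=np.array([0,0,-1.]);return np.c_[np.cross(y,z),y,z]
def best(p,a):
    "of the two half turns, the one with smaller last-joint motion"
    c=[]
    for k in (0,np.pi):
        q=env.inverse_kinematics(p,down(a+k))
        if q is not None: c.append((np.abs(q[5]),a+k))
    return min(c)[1]
def place(p,x,y,yaw,z=0):  # local mm -> world
    p=np.atleast_2d(p);c,s=np.cos(yaw),np.sin(yaw)
    return np.c_[x+c*p[:,0]-s*p[:,1],y+s*p[:,0]+c*p[:,1],p[:,2]+z]
def save(f,name,crop=None):
    cv2.imwrite("pics/"+name,cv2.resize(f["image"],(800,600),interpolation=cv2.INTER_CUBIC))
E
python3 - <<'E'
from h import *
f=env.grab_frame("top"); s=.64
g=lambda u,v,z:ray(f,((u+.5)*s-.5,(v+.5)*s-.5),z).round(0)[:2]
print("plate corners",g(513,297,4),g(503,353,4),"box",g(310,270,50))
print("box corners",g(300,244,50),g(288,307,50))
print("pan",g(618,290,22),"knob top",g(645,278,66),"nose",g(592,303,20), "tray",[g(*p,15) for p in [(555,232),(653,228),(665,341),(564,348)]])
P=g(618,290,22); Q=np.r_[P,300]
for z in (250,300,350,400):
  print(z,env.inverse_kinematics([P[0]-20,P[1],z],down(0)) is not None)
w=env.grab_frame("wrist");R=np.array(w["R"]);c=-R.T@np.array(w["t"]);T=env.get_tool_rot()
print("cam in tool",(T.T@(c-env.get_ee_pos())).round(1),"axis",(T.T@R.T).round(2).tolist(),w["fx"])
E
```

```text
plate corners [ 539. -100.] [424. -75.] box [595. 313.]
box corners [648. 333.] [521. 356.]
pan [ 548. -312.] knob top [ 565. -354.] nose [ 522. -258.] tray [array([ 671., -189.]), array([ 676., -393.]), array([ 442., -404.]), array([ 432., -198.])]
250 True
300 True
350 True
400 True
cam in tool [  70.2   -0.6 -183.1] axis [[-0.0, -0.97, -0.26], [1.0, -0.0, 0.0], [-0.0, -0.26, 0.97]] 338.58657185947965
```

Run:
```python
from h import *
def look(x,y,a,z,name,things):
    env.movep([x,y,300],down(a)) if False else None
    T=down(best([x,y,z],a)); o=np.array([x,y,0])-55*T[:,0]
    T=down(best([o[0],o[1],z],a)); o=np.array([x,y,0])-55*T[:,0]
    print(env.inverse_kinematics([o[0],o[1],z],T))
    env.movep([o[0],o[1],z],T)
    f=env.grab_frame("wrist"); save(f,name+".png"); np.savez(name+".npz",**{k:np.array(v) for k,v in f.items()})
    for n in things:
        r=env.recognise("wrist",n); print(n,[(round(d["confidence"],2),np.round(d["at"],1).tolist(),proj(f,[x,y,0]).round().tolist()) for d in r[:2]])
    print(env.get_t(), env.get_ee_pos().round(1) if hasattr(env.get_ee_pos(),'round') else env.get_ee_pos())
look(527,76,1.30+np.pi/2,260,"wdock",["dock","entry","seat","latch_l","latch_r"])
look(547,-310,0.42,200,"wpan",["pan","knob","tray"])
```

```text
[-2.14759276e-02 -1.23115136e-01  1.33964170e+00 -4.44089210e-16
  1.92506609e+00  2.49320399e-01]
dock [(0.55, [252.4, 107.6], [[257.0, 113.0]])]
entry [(0.62, [251.0, 106.5], [[257.0, 113.0]])]
seat [(0.71, [254.0, 108.4], [[257.0, 113.0]])]
latch_l []
latch_r []
3.475 [512.3  23.4 259.9]
[-6.14528011e-01  2.96603566e-01  1.00289225e+00 -4.44089210e-16
  1.84209684e+00 -1.03452801e+00]
pan [(0.66, [253.8, 115.9], [[256.0, 114.0]])]
knob []
tray [(0.62, [281.6, 103.4], [[256.0, 114.0]])]
5.1333 [ 569.9 -359.2  200.7]
```

View pics/wdock.png

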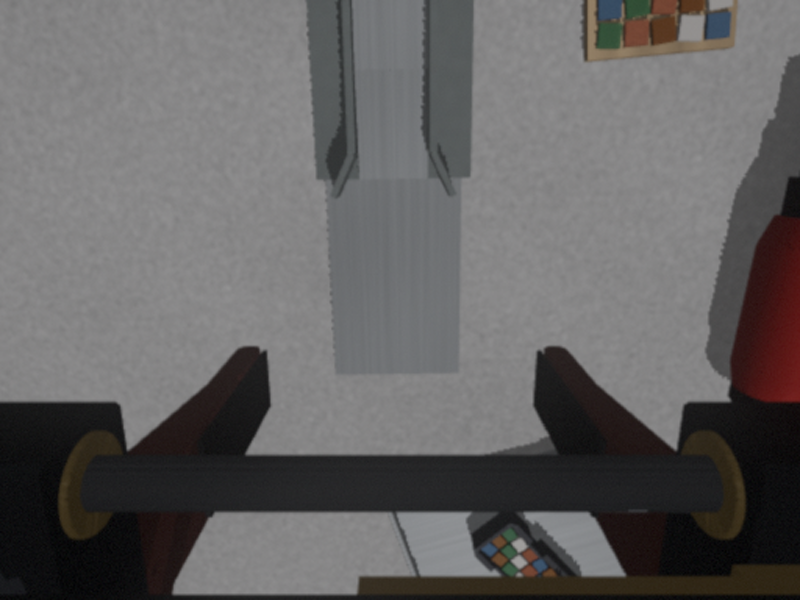

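View pics/wpan.png

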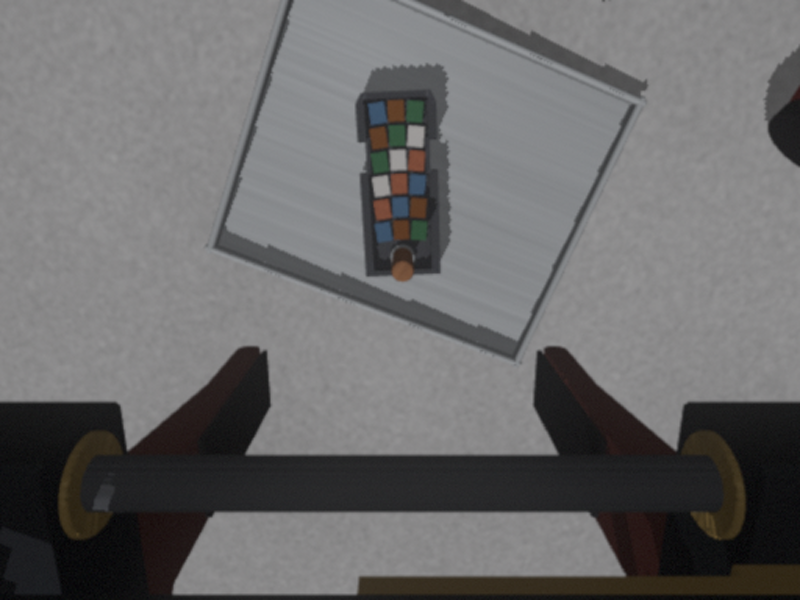

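The dock image shows the entry plate end corners at (336,374) and (459,373), the funnel tips at (337,195) and (453,193), and the ramp top line at row 68. The pan image shows the tail corners at (366,275) and (440,270), notch corners at (362,175) and (435,170), and the knob top at (402,270).

```bash
cat > fit.py <<'E'
from h import *
def fit(f,L,U,z,x0):
    U=(np.array(U,float)+.5)*.64-.5; L=np.array(L,float)
    r=least_squares(lambda p:(proj(f,place(L,*p,z))-U).ravel(),x0,loss="soft_l1",x_scale=[10,10,.1])
    print(r.x.round(3).tolist(),(proj(f,place(L,*r.x,z))-U).round(1).tolist()); return r.x
E
python3 - <<'E'
from fit import *
f=dict(np.load("wpan.npz")); f["fx"]=float(f["fx"])
p=fit(f,[(-60,26,22),(-60,-26,22),(10,26,22),(10,-26,22),(-48,0,66),(60,0,22)],[(366,275),(440,270),(362,174),(435,170),(402,271),(395,92)],2,[548,-312,1.99])
d=dict(np.load("wdock.npz"))
q=fit(d,[(-170,55,4),(-170,-55,4),(-12,48,34),(-12,-48,34),(80,0,18),(0,0,4)],[(335,374),(459,374),(337,195),(453,193),(389,68),(391,178)],0,[527,76,1.3])
np.savez("est.npz",pan=p,dock=q)
E
```

```text
[547.84, -314.122, 2.035] [[-0.2, 0.9], [0.2, 2.0], [-1.9, -0.5], [1.7, -0.3], [0.2, 0.1], [-0.2, -0.8]]
[519.473, 77.467, 1.321] [[0.1, -0.2], [-0.4, -1.6], [-5.4, 0.9], [1.1, 0.5], [-0.0, 0.0], [0.6, -0.4]]
```

Run:
```python
from h import *
e=np.load("est.npz"); p=e["pan"];q=e["dock"]
g=place([(-15,0,0)],*p)[0]
a=best([g[0],g[1],150],p[2]-np.pi/2)
env.movep([g[0],g[1],130],down(a))
env.command_gripper(1.0,25)
print("stop",env.move_straight([g[0],g[1],5.5],velocity=80,stop_force=6),env.get_ee_pos())
env.command_gripper(0.0,25); print("gap mm",env.get_finger_gap()*88,env.get_ft_force())
env.move_straight([g[0],g[1],120],velocity=80)
print(env.get_t(),env.get_finger_gap()*88,env.get_ft_force())
f=env.grab_frame("wrist");save(f,"held.png")
b=a+(q[2]-p[2]); h=place([(-90-15,0,0)],*q)[0]
print(env.inverse_kinematics([h[0],h[1],120],down(b)),h)
env.movep([h[0],h[1],120],down(b))
f=env.grab_frame("wrist");save(f,"above.png");print(env.get_t())
```

```text
stop False [ 554.91989377 -327.73294158    6.2192184 ]
gap mm 0.5919903157429423 [-0.60609953  0.46210853 -0.9331106 ]
10.3917 0.380494345642757 [ 0.31225169  0.45971434 -0.38960728]
[-1.18023589e-01 -1.96942544e-01  1.65376287e+00 -4.44089210e-16
  1.68477233e+00  1.31312621e-01] [493.56326159 -24.28591403   0.        ]
11.675
```

View pics/above.png

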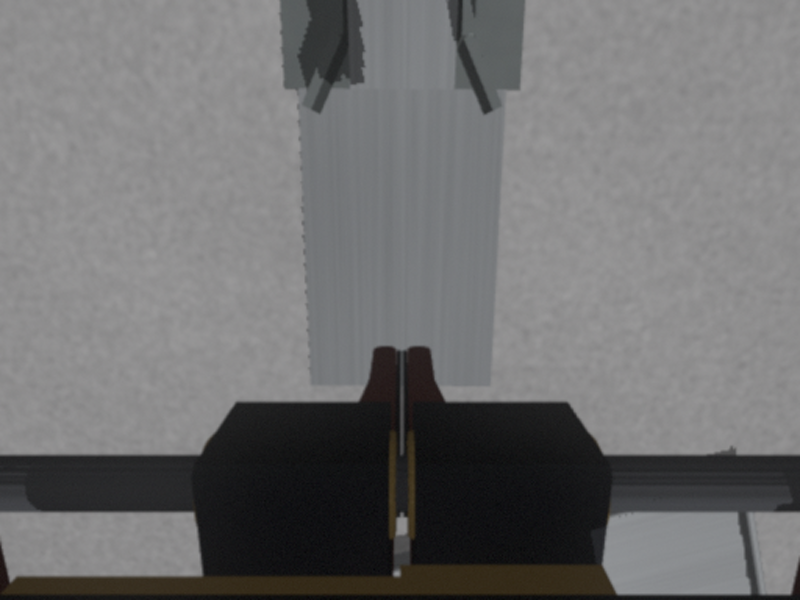

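The fingers closed on nothing: the gap is 0.4 mm. I'll check where the pan is now.

View pics/held.png

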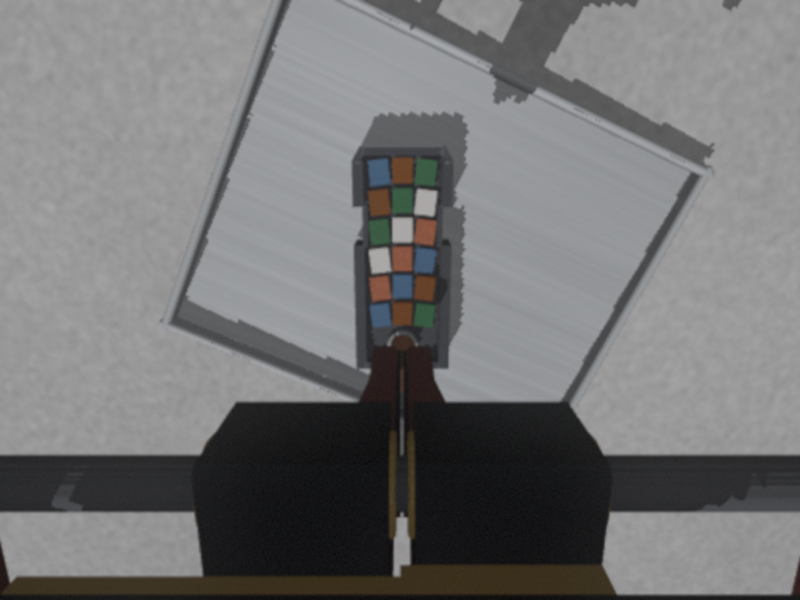

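Run:
```python
from h import *
e=np.load("est.npz"); p=e["pan"]
f=env.grab_frame("top")
for n in ("pan","knob"):
  for d in env.masks_of("top",n)[:1]:
    print(n,d["confidence"],d["at"],ray(f,d["at"],24)); m=d["region"].astype(np.uint8); print(cv2.minAreaRect(cv2.findNonZero(m)))
print(proj(f,place([(0,0,22),(-48,0,66),(60,0,22)],*p,2)))
x,y=385,185; im=f["image"][y-70:y+70,x-93:x+93]
cv2.imwrite("pics/topcrop.png",cv2.resize(im,(797,600),interpolation=cv2.INTER_CUBIC))
```

```text
pan 0.93 [393.5, 185.3] [ 547.85788831 -305.33151868   24.        ]
((395.463623046875, 185.88856506347656), (16.3439998626709, 41.091278076171875), 62.44719314575195)
knob 0.9 [397.5, 187.6] [ 540.27951889 -317.70661796   24.        ]
((395.9000549316406, 185.79998779296875), (17.441329956054688, 42.0380744934082), 63.43495178222656)
[[396.25445991 185.26055671]
 [413.69072195 176.40641831]
 [379.84267805 193.9360614 ]]
```

View pics/topcrop.png

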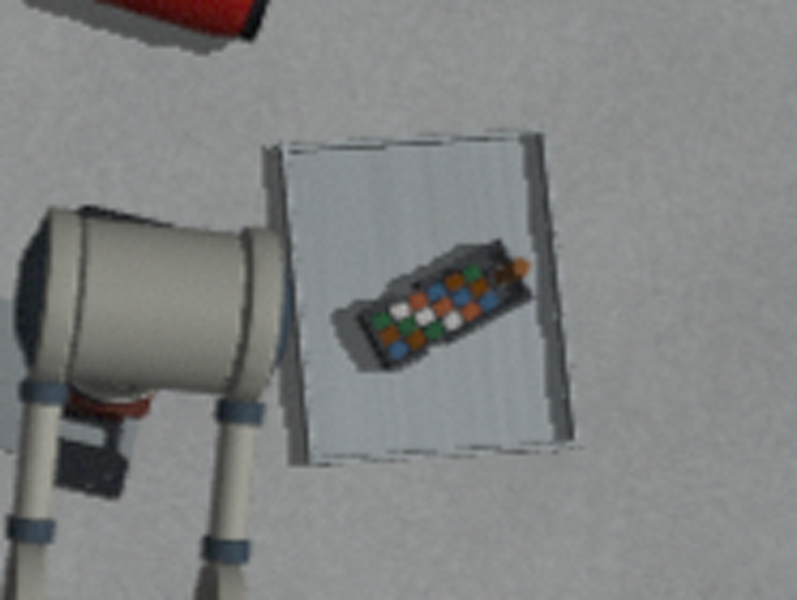

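The pan hasn't moved: the knob is at pixel (413,177) in the top view, as before. The gripper closed but didn't hold it. I'll retry and watch the close step by step.

Run:
```python
from h import *
e=np.load("est.npz"); p=e["pan"]
g=place([(-15,0,0)],*p)[0]
a=best([g[0],g[1],150],p[2]-np.pi/2)
env.command_gripper(1.0,25); print("gap",env.get_finger_gap())
env.movep([g[0],g[1],110],down(a))
print("stop",env.move_straight([g[0],g[1],5],velocity=80,stop_force=6),env.get_ee_pos(),env.get_finger_gap())
for o in (.68,.62,.56):
    env.command_gripper(o,25); print(o,env.get_finger_gap()*88,np.round(env.get_ft_force(),1),np.round(env.get_ee_pos(),1),env.get_t())
f=env.grab_frame("wrist");save(f,"grip2.png")
```

```text
gap 1.0012514371090613
stop False [ 554.97552078 -327.81178927    5.85699678] 1.0010806576778506
0.68 59.983220757164304 [0.4 0.1 0.2] [ 554.6 -327.5    5. ] 16.4833
0.62 54.5370734866162 [ 0.   0.5 -0.8] [ 554.6 -327.5    5. ] 16.8167
0.56 49.15202887293847 [0.2 0.6 0.3] [ 554.6 -327.5    5. ] 17.15
```

View pics/grip2.png

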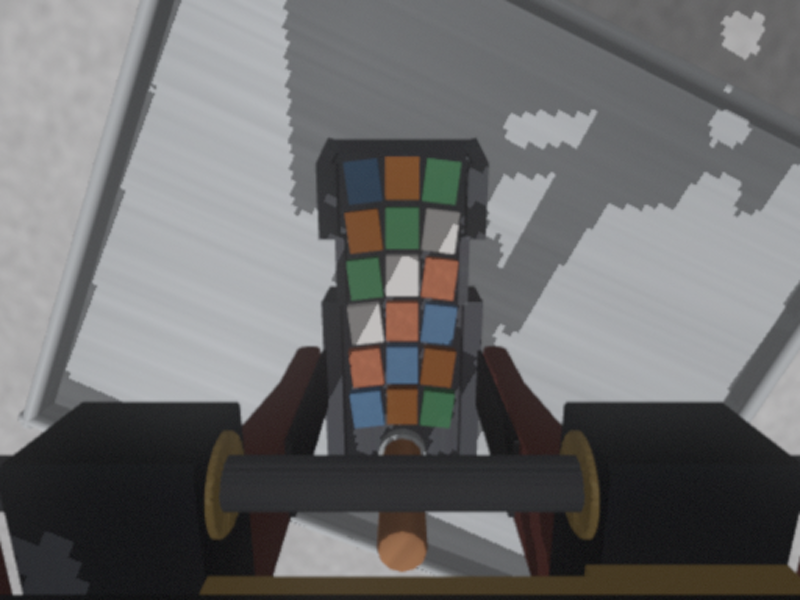

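The fingers straddle the pan correctly, with inner faces at about (320,350) and (484,350) and pan sides at about (328,350) and (478,350). I'll close further.

Run:
```python
from h import *
for o in (.53,.50,.46,.42):
    env.command_gripper(o,25); print(o,env.get_finger_gap()*88,np.round(env.get_ft_force(),1),np.round(env.get_ee_pos(),1),env.get_t())
    if env.get_finger_gap()>o+.015: break
f=env.grab_frame("wrist");save(f,"grip3.png")
```

```text
0.53 46.78646010489259 [-0.9 -0.7  0.1] [ 554.6 -327.5    5. ] 17.4833
0.5 43.968434387830065 [ 0.6  0.6 -0.1] [ 554.6 -327.5    5. ] 17.7667
0.46 40.181182225060475 [ 0.9 -1.  -0.1] [ 554.6 -327.5    5. ] 18.0667
0.42 36.96972464581448 [-0.5  0.6 -0.5] [ 554.5 -327.5    5. ] 18.3667
```

View pics/grip3.png

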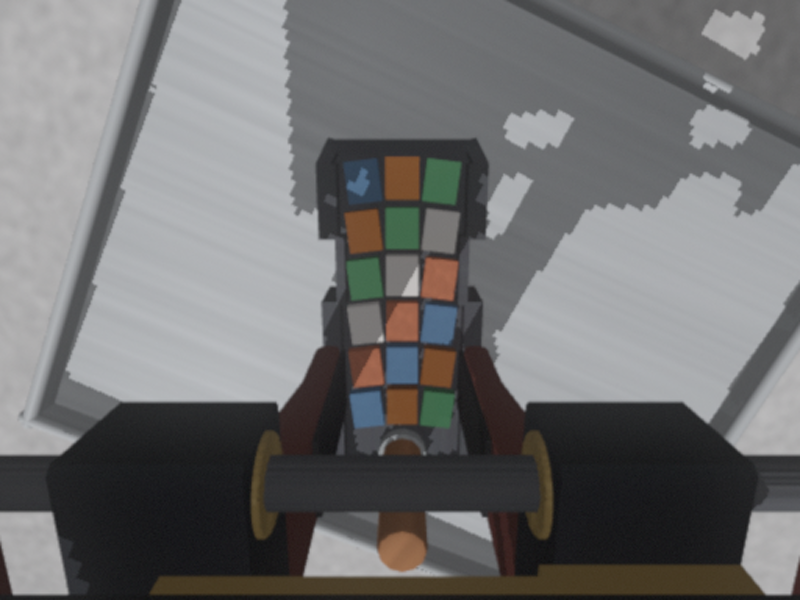

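The fingers are now over the rim instead of against the sides. By image scale the visible fingertips sit about 19 mm short of the reported TCP, near the grasp-point level. I'll open, go lower with force guarding so the grasp point reaches z≈14, and close again.

Run:
```python
from h import *
e=np.load("est.npz"); p=e["pan"]
g=place([(-15,0,0)],*p)[0]
env.command_gripper(0.85,30)
print("stop",env.move_straight([g[0],g[1],-5],velocity=25,stop_force=4),env.get_ee_pos(),np.round(env.get_ft_force(),1))
env.command_gripper(0.0,30); print(env.get_finger_gap()*88,np.round(env.get_ft_force(),1),np.round(env.get_ee_pos(),1))
if env.get_finger_gap()*88>40:
    env.move_straight([g[0],g[1],60],velocity=60)
    print(env.get_finger_gap()*88,np.round(env.get_ft_force(),1))
print(env.get_t())
```

```text
stop False [ 554.4327588  -327.48045412   -5.2579764 ] [-0.  -0.1  0.1]
51.694389983387126 [ 0.2  0.9 -0.1] [ 554.7 -327.6   -4.8]
51.96894275686165 [ 0.5  0.2 -4.1]
21.4333
```

Run:
```python
from h import *
e=np.load("est.npz"); p=e["pan"];q=e["dock"]
a=best([554,-327,60],p[2]-np.pi/2)
g=place([(-15,0,0)],*p)[0]
env.move_straight([g[0],g[1],100],velocity=120)
b=a+(q[2]-p[2]); h=place([(-75-15,0,0)],*q)[0]
env.movep([h[0],h[1],90],down(b)); print(env.get_t())
env.move_straight([h[0],h[1],10],velocity=120)
print("stop",env.move_straight([h[0],h[1],-3.5],velocity=30,stop_force=3),np.round(env.get_ee_pos(),1),np.round(env.get_ft_force(),1))
env.command_gripper(.8,30)
env.wait(.25)
env.move_straight([h[0],h[1],100],velocity=150)
o=place([(-75-15-110,0,0)],*q)[0]
env.movep([o[0],o[1],150],down(b)); env.command_gripper(0,10)
f=env.grab_frame("wrist");save(f,"placed.png");np.savez("placed.npz",**{k:np.array(v) for k,v in f.items()})
print(env.get_t(),b)
# tilt feasibility: tool leans back (-dock x), fingers ahead
for t in (15,20,25,30):
  th=np.radians(t);x=np.array([np.cos(q[2]),np.sin(q[2]),0])
  z=np.sin(th)*x+np.cos(th)*np.array([0,0,-1.])
  y=down(b)[:,1];R=np.c_[np.cross(y,z),y,z]
  print(t,[(env.inverse_kinematics(place([(xx,0,zz)],*q)[0],R) is not None) for xx,zz in ((-150,60),(-150,0),(0,0),(75,15))])
```

```text
23.1417
stop True [497.3  -9.7  -3. ] [1.5 0.1 4.2]
27.7417 -0.2493362109536068
15 [True, True, True, True]
20 [True, True, True, True]
25 [True, True, True, True]
30 [True, True, True, True]
```

View pics/placed.png

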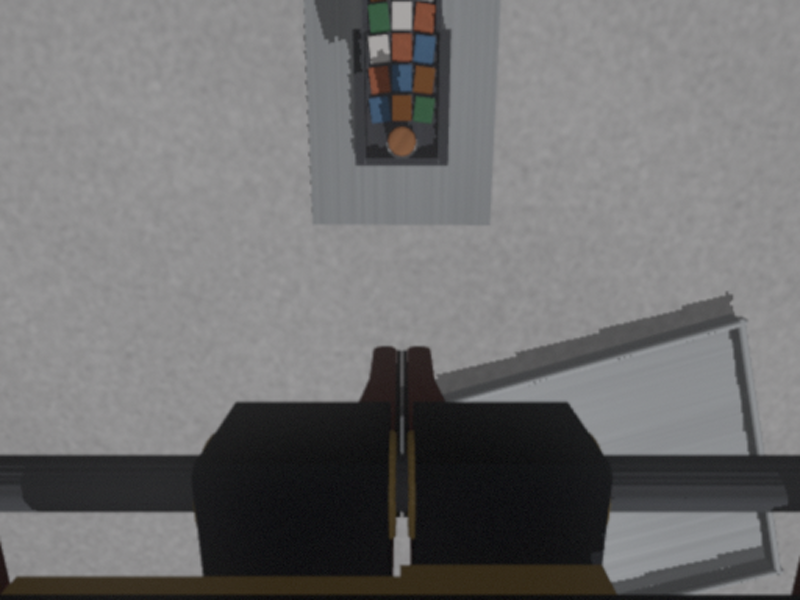

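The pan lies on the entry plate, centred: pan sides at 356 and 447, plate edges at 313 and 491, knob at (401,141) towards the near end. Next I'll tilt the tool back so its body clears the knob, probe the plate to find the true fingertip height, and push on the tail.

Run:
```python
from h import *
q=np.load("est.npz")["dock"]; b=-0.2493362109536068
th=np.radians(20);x=np.array([np.cos(q[2]),np.sin(q[2]),0])
z=np.sin(th)*x+np.cos(th)*np.array([0,0,-1.]);y=down(b)[:,1];R=np.c_[np.cross(y,z),y,z]
W=lambda xx,zz:place([(xx,0,zz)],*q)[0]
D=lambda:(lambda d:np.round([d@x,d@[-x[1],x[0],0],d[2]],1))(np.array(env.get_ee_pos())-[q[0],q[1],0])
env.movep(W(-150,60),R)
env.move_straight(W(-150,5),velocity=100)
s=env.move_straight(W(-150,-25),velocity=20,stop_force=3); z0=D()[2]
print("probe",s,D(),np.round(env.get_ft_force(),1),env.get_t())
if s:
    T=lambda tail,cz:W(tail-3,z0+cz-11)
    env.move_straight(T(-147,13.5),velocity=50)
    for tail,cz,v,sf in ((-15,13.5,70,20),(25,23,40,20),(45,26,40,20),(92,28,30,26)):
        s=env.move_straight(T(tail,cz),velocity=v,stop_force=sf)
        print(tail,s,D(),np.round(env.get_ft_force(),1),env.get_t())
        if s: break
f=env.grab_frame("wrist");save(f,"push.png");np.savez("push.npz",**{k:np.array(v) for k,v in f.items()})
```

```text
probe True [-149.9    0.   -11.7] [-0.1  0.8  4.6] 29.8167
-15 False [-18.1  -0.   -9.2] [-0.3 -0.8 -1.3] 32.1
25 False [22.2 -0.1  0.4] [ 0.8 -1.1  0. ] 33.275
45 False [39.9 -0.4  2.9] [ -3.5 -12.7   2.5] 33.9333
92 True [78.3 -0.4  4.5] [-1.9 -5.4  3.7] 35.225
```

View pics/push.png

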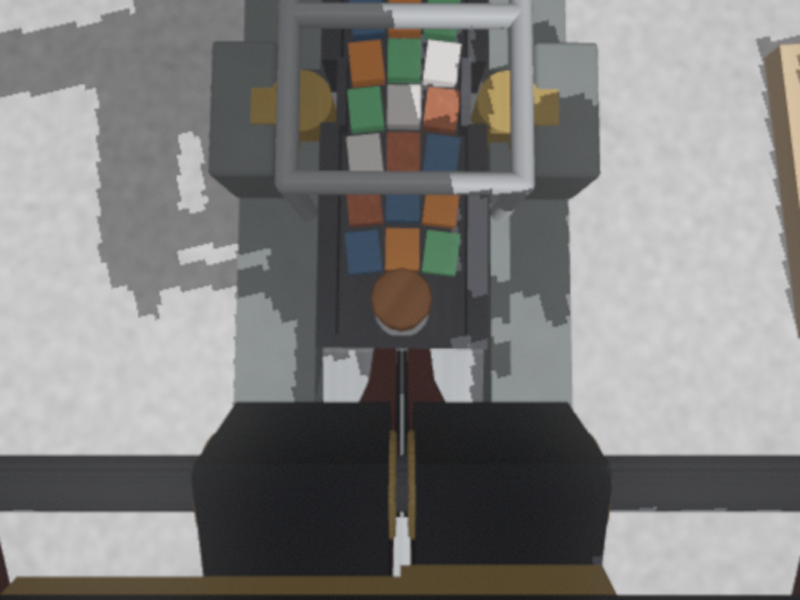

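The pan is under the guard, both brass catches at (320,100) and (490,100) reach into the notches, and the push stopped at x≈78 as predicted for the end stop. I'll retreat and check the pose.

Run:
```python
from h import *
q=np.load("est.npz")["dock"]; R=env.get_tool_rot()
W=lambda xx,zz:place([(xx,0,zz)],*q)[0]
env.move_straight(W(45,12),velocity=100); env.move_straight(W(-30,130),velocity=150)
env.wait(.3)
f=env.grab_frame("wrist");save(f,"final.png");np.savez("final.npz",**{k:np.array(v) for k,v in f.items()})
print(env.get_t(),np.round(env.get_ft_force(),1))
u=(proj(f,place([(80,26,40),(80,-26,40),(92,0,84),(160,22.5,38),(160,-22.5,38),(202,0,40)],*q))+.5)/.64-.5
print("expected if home at 140:",u.round().tolist())
```

```text
37.2 [-0.6  0.1 -0.2]
expected if home at 140: [[355.0, 149.0], [449.0, 149.0], [401.0, 91.0], [362.0, 13.0], [441.0, 12.0], [402.0, -60.0]]
```

View pics/final.png

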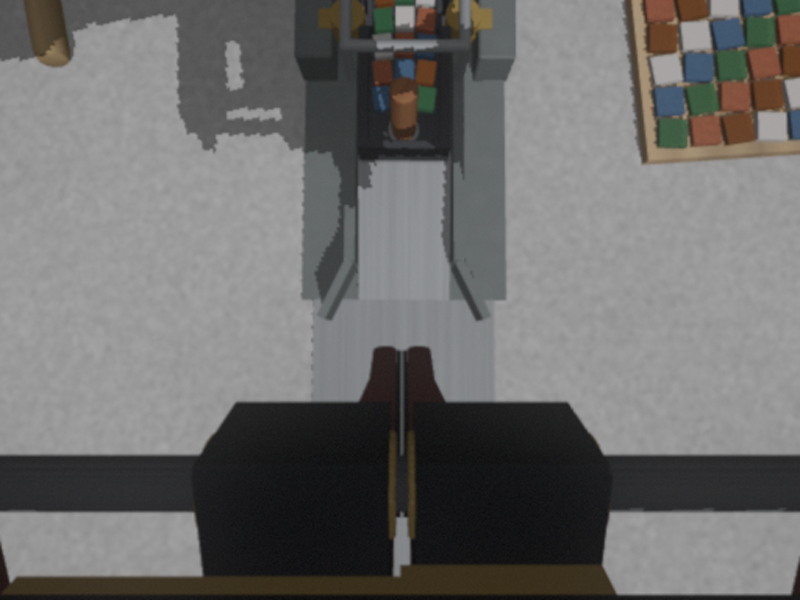

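The tail rim shows at row ~149 and the knob top at about (403,88). The expected values for home are 149 and (401,91), so the pan is home and I'll hand in.

```bash
python3 -c "
from station import env
print(env.sign_off(), env.get_t())"
```

```text
the job is handed in; nothing more can be done
the job is handed in; nothing more can be done
```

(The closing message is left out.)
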